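# Swap the painted model on a keyed painting turntable

## Task

The mushroom on the painting turntable is finished: lift it off and stand it gently upright on the free part of the white drying tile. Then fit the brown snail's block on the turntable's keyed spindle so that it sits fully home on the wheel, and turn it with the wheel until the snail's head faces the lamp. Leave the other things standing where they are.

Things in the scene. Friction and masses are not known exactly. Their poses are not given: they have to be found in the camera images.
- snail: Loose: brown snail on a pale grey block 44 x 44 x 50 mm (84 high in all, snail within block's outline), 0.11-0.23 kg. Origin: centre of underside, z up, +x where the head points; red mark and key slot on the +x side. Below: bore 25 x 25, 34 deep, slot 11 wide, 25 high through the +x wall. Grip two opposite sides, 36 mm up. Stands on a fixed round cork mat 3 mm thick, 140 across.
- mushroom: Loose: mushroom with red cap (40 mm) on an identical pale block (44 x 44 x 50 mm, same bore and slot, slot and red mark on +x, 84 mm high in all, 0.11-0.23 kg), at the start seated on the turntable's spindle, all four sides free to grip. Origin: centre of the block's underside; z up.
- spindle (a point): Centre of the wheel's top, 45 mm above the table, z up, turning with it. Aluminium wheel 120 mm across; steel spindle 22 thick, 31 high, tapered top; red key 8 wide, 20 high, out to 20 mm from the axis on +x, red stripe along +x. A block goes home only with its slot (+x) over the key (within 4 degrees); else it stays 20 mm too high.
- wheel (a joint): Angle of the turntable wheel, rad, counterclockwise positive seen from above, 0 at the start, a full turn free either way; light friction (0.06 N m), stays where it is left.
- tile: Fixed. White drying tile, 180 (x) x 120 (y) x 8 mm. Origin: centre of its underside; the upper side is 8 mm up. The green bottle stands on its -x half, about 60 mm from the centre; the +x half is free.
- lamp_head (a point): Middle of the white desk lamp's round head, 200 mm straight above the centre of its round foot (90 mm across). The lamp is fixed, to the right of the turntable.
- bird: Bystander, loose: blue bird model on a dark block, 44 x 44 mm, 88 mm high. Origin: centre of its underside.
- cactus: Bystander, loose: green cactus model in a terracotta pot, 52 mm across, 96 mm high. Origin: centre of its underside.
- bottle_red: Bystander, loose: red paint bottle, 28 mm across, 75 mm high, on the cork mat with the snail, its middle 50 to 56 mm from the snail's, on any side: it may block one pair of the block's sides, never both. Origin: centre of its underside.
- bottle_green: Bystander, loose: green paint bottle, 28 mm across, 75 mm high, on the tile. Origin: centre of its underside.
- bottle_pink: Bystander, loose: pink paint bottle, 28 mm across, 75 mm high, beyond the turntable. Origin: centre of its underside.
- water_cup: Bystander, loose: blue cup, 68 mm across, 85 mm high, beyond the turntable. Origin: centre of its underside.
Things that resemble listed ones, but are neither listed nor needed, are in the scene too. Leave any yellow look-alike of the snail alone. Leave any blue look-alike of the tile alone.

How it is judged:
By the outcome, as a careful person would: the job done as asked, in the order asked, and still so for the second after the job is handed in, with the robot touching nothing.
It also fails if it takes over 72 s, if anything falls off the work surface, if the arm or the gripper's body presses on something with over 40 N, if the wrist force passes 120 N, or if a joint passes its speed limit or range.

## Robot

A 6-joint arm with a two-finger parallel gripper is mounted at the origin on the work surface. World frame = base frame: x ahead of the robot, y to its left, z up, the work surface at z = 0. Lengths are in m, angles in degrees, forces in N, time in s.
With the tool pointing down it reaches from about 0.4 to 0.825 m from the base axis. Payload 7 kg.
Tool frame: the origin (TCP) lies between the finger pads; the fingertips stand 19 mm ahead of it and the grasp point (between the pads) is the TCP; z points along the fingers, y is the line along which they close (so a half turn about z gives the same grasp; the last joint's range is limited). The gripper opens to 88 mm and grips with 3 to 60 N. Pads are 19 mm wide; open, the fingers measure 130 mm over their backs; the gripper's body (78 mm by 193 mm) begins 47 mm behind the grasp point.
Start: joints at [-52.133, 20.546, 0.682, 0, -70.136, -16.507], TCP at [0.246, -0.629, 0.246] pointing down, gripper open.
Joint ranges: [-176.03, 176.03], [-82.01, 121.73], [-58.28, 71.71], [-173.87, 95.51], [-174.79, -0.11], [-173.66, 173.66]. Speed limits (degrees/s): [136.94, 136.94, 172.46, 180, 180, 180].

## Interface

Orientations are given as [roll, pitch, yaw] about the fixed x, y, z axes, in that order (R = Rz(yaw) Ry(pitch) Rx(roll)).
In Python, from plant import r gives the robot as it stands. The module is installed in compiled form; this text tells all that it offers.
- The arm moves only by the shell command python3 -m pendant 'ROWS' [OPENING] [FORCE]. ROWS is JSON, a list of rows, each a list of 6 numbers: the shift along the tool's x, y, z in mm, then the turn, a rotation vector about the tool's x, y, z in rad. In form: [[tx, ty, tz, wx, wy, wz], ...]. A call has 1 to 20 rows; each row is the pose to reach, as a shift and turn from the pose commanded when the call began, along the tool's axes at that moment; what a row does not reach only later rows make up. A row lasts 1/8 s, in which the tool goes at most 62.5 mm and 10.7 degrees, less where a joint would pass 70% of its speed; a pose out of reach is approached as far as the arm can. A call with a gripper value outside its range is refused whole. OPENING is the finger opening in mm, from 0 to 87.6, set as the call begins (- or left out, the last holds). The fingers move at their own pace and stop on an object; FORCE is the grip in N (left out, the last holds). Time passes only in rows, so rows that repeat a pose let the fingers close. It gives the time, the measured TCP pose, the force, the opening and the grip force at its end, in the units of the state.
- r.get_state(): the state, without advancing time (a new reading comes with each control period).
- r.capture(name): name is "side" or "top"; returns the picture (400x640x3 uint8, red, green, blue); there is no depth.
- r.camera_params(name): a dict with "mtx" (3x3 intrinsics, pixels), "distortion" ([k1, k2, p1, p2, k3] as OpenCV has them; the pictures are not rectified), "rvec" (rotation vector, rad) and "tvec" (3), from world to camera coordinates, as OpenCV has them. Camera axes: x right, y down, z forward; pixel columns grow to the right and rows downward; lengths in m; the calibration is good to about 2 mm. A picture is of the moment at which its call begins. camera_params takes no time and is no camera call.
- r.close_job(): hands the job in; it is judged then, once.
The state is a dict: "time_s": time; "joints": joint angles; "qd": joint speeds; "joint_torque": joint torques, N m; "tcp_pos": TCP position; "eef_rot": TCP orientation; "contact_force": force on the tool from outside, world axes, zero at the start; "moment": the same for the moment, N m; "gripper_width": finger opening in m; "gripper_force": force on a finger pad.
Only numpy, scipy, OpenCV 4.12 (cv2) and the standard library are available. Lean on these libraries where they do the work, as an engineer would, in place of code of your own. Each camera call takes 0.05 s, during which the arm holds its last target. There are 200 camera calls.

## Working session

There is one attempt and no reset: what is moved stays moved. The work goes in short steps, Python scripts to look and compute and a shell command to move; the robot and the scene stay as the last step left them, time stands still between calls to the robot, and variables do not carry over. Pictures are saved under pics/ and viewed, at most 10 in all, crops included, and the job is handed in when it is done.

```bash
mkdir -p pics
cat > h.py <<'E'
import numpy as np, cv2
from plant import r
def cam(n):
    p=r.camera_params(n); return [np.array(p[k],float) for k in("mtx","distortion","rvec","tvec")]
def ray(n,uv):
    K,d,rv,t=cam(n); R=cv2.Rodrigues(rv)[0]
    q=cv2.undistortPoints(np.array(uv,float).reshape(-1,1,2),K,d).reshape(-1,2)
    D=np.c_[q,np.ones(len(q))]@R; return -R.T@t.ravel(),D
def onz(n,uv,z):
    c,D=ray(n,uv); return c+D*((z-c[2])/D[:,2])[:,None]
def tri(a,b):
    c1,D1=ray("top",a); c2,D2=ray("side",b); D1,D2=D1[0],D2[0]
    s=np.linalg.lstsq(np.c_[D1,-D2],c2-c1,rcond=None)[0]; p,q=c1+s[0]*D1,c2+s[1]*D2
    return (p+q)/2,np.linalg.norm(p-q)
def proj(n,P):
    K,d,rv,t=cam(n); return cv2.projectPoints(np.array(P,float).reshape(-1,1,3),rv,t,K,d)[0].reshape(-1,2)
def shot(n,f):
    im=r.capture(n)[:,:,::-1].copy(); cv2.imwrite(f"pics/{f}.png",im); return im
E
python3 - <<'E'
from h import *
for n in("top","side"):
    shot(n,n+"0"); c,D=ray(n,[[320,200]]); print(n,c,onz(n,[[320,200],[0,0],[639,0],[0,399],[639,399]],0).round(2))
s=r.get_state(); print(s)
E
```

```text
top [ 0.3832969  -0.00485207  1.2579444 ] [[ 0.5   0.04  0.  ]
 [ 1.11  1.01  0.  ]
 [ 1.07 -0.87  0.  ]
 [-0.05  0.93  0.  ]
 [-0.03 -0.81  0.  ]]
side [0.39773356 1.21932673 0.91264056] [[ 0.5  -0.21  0.  ]
 [ 3.77 -3.53  0.  ]
 [-2.26 -3.91 -0.  ]
 [ 1.11  0.61  0.  ]
 [-0.22  0.52  0.  ]]
{'time_s': 0.1, 'joints': array([-5.21334142e+01,  2.05882669e+01,  6.38678063e-01, -1.93785383e-02,
       -7.01360910e+01, -1.65059596e+01]), 'qd': array([-0.01798685, -0.17865852,  0.11115975,  0.04384605,  0.04815373,
        0.01393969]), 'joint_torque': array([-2.97423867e-03, -5.84162807e+01,  2.93750632e+01,  7.01554433e+00,
        1.01627066e-02, -7.85682209e-05]), 'tcp_pos': array([ 0.24568141, -0.62825252,  0.24469801]), 'eef_rot': array([ 1.79912675e+02, -6.87817767e-03, -1.58645967e+02]), 'contact_force': array([ 0.23811969, -0.47355581,  1.00492938]), 'moment': array([-0.00975576, -0.02239525,  0.03823888]), 'gripper_force': 0.0, 'gripper_width': 0.08758869606187998}
```

View pics/top0.png

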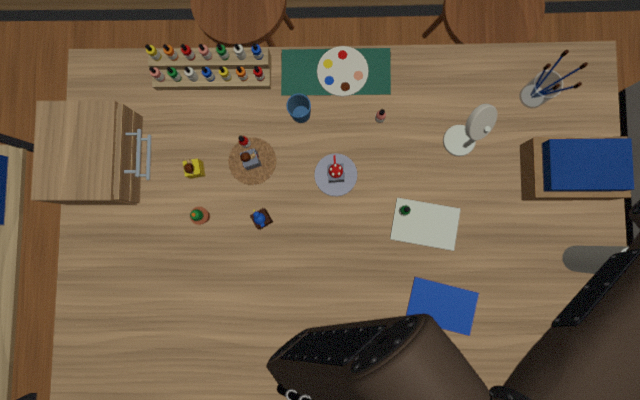

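View pics/side0.png

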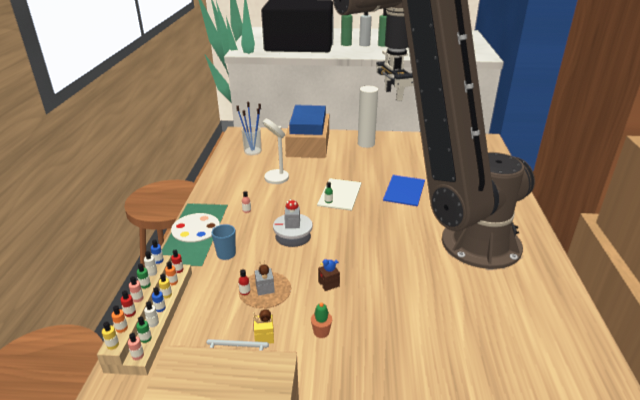

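Top view: mushroom on the turntable at (336,174). White tile at (425,224), with the green bottle at (405,210) and its right half free. Lamp foot at (459,140), head at (481,121). Snail candidates: the brown snail on a grey block on the cork mat at (250,158), with the red bottle at (243,141), and a yellow-block look-alike at (193,168). The grey one on the cork fits the description. The blue tile at (442,305) is the other decoy.

Run:
```python
from h import *
t=cv2.imread("pics/top0.png"); s=cv2.imread("pics/side0.png")
f=lambda im,x,y,w,h,S:cv2.resize(im[y:y+h,x:x+w],(w*S,h*S),interpolation=cv2.INTER_CUBIC)
a=f(t,170,115,200,100,4); b=np.hstack([f(s,225,250,80,60,5),f(s,255,190,80,60,5)])
cv2.imwrite("pics/crop.png",np.vstack([a[:300],b])) if 0 else cv2.imwrite("pics/crop.png",np.vstack([a[:300],b[:300,:800]]))
hsv=cv2.cvtColor(t,cv2.COLOR_BGR2HSV)
def blob(im,lo,hi,box):
    x,y,w,h=box; m=cv2.inRange(cv2.cvtColor(im,cv2.COLOR_BGR2HSV)[y:y+h,x:x+w],lo,hi)
    n,l,st,c=cv2.connectedComponentsWithStats(m); k=1+np.argmax(st[1:,4])
    return c[k]+[x,y],st[k,4],np.argwhere(l==k)[:,::-1]+[x,y]
# tile
c,A,p=blob(t,(0,0,180),(180,60,255),(385,190,80,65)); rc=cv2.minAreaRect(p.astype(np.float32)); print("tile",c,A,onz("top",cv2.boxPoints(rc),.008).round(4))
# lamp foot, wheel
c,A,p=blob(t,(0,0,180),(180,60,255),(440,120,35,38)); print("foot",c,A,p.min(0),p.max(0),onz("top",[c],.01).round(4))
for nm,im,cm,box in(("cap top",t,"top",(320,155,32,40)),("cap side",s,"side",(280,195,25,20))):
    m=[blob(im,(0,150,110),(8,255,255),box)]; print(nm,m[0][0],m[0][1],onz(cm,[m[0][0]],.120).round(4))
for nm,im,cm,box in(("bot",t,"top",(236,130,14,16)),):
    m=blob(im,(0,120,80),(12,255,255),box); print(nm,m[0],m[1],onz(cm,[m[0]],.07).round(4))
print(t[205:160:-1][0,300:320].tolist()[:3], t[175,318:356].tolist())
```

```text
tile [392.5 233.5] 2 [[ 0.4078 -0.1625  0.008 ]
 [ 0.4078 -0.1625  0.008 ]
 [ 0.4049 -0.1596  0.008 ]
 [ 0.4049 -0.1596  0.008 ]]
foot [453. 147.] 1 [453 147] [453 147] [[ 0.6512 -0.3342  0.01  ]]
cap top [336.34146341 170.18292683] 82 [[ 0.5686 -0.0038  0.12  ]]
cap side [291.453125 204.859375] 64 [[0.5675 0.0102 0.12  ]]
bot [243.63636364 141.20454545] 44 [[0.6583 0.2509 0.07  ]]
[[95, 121, 144], [92, 120, 142], [94, 121, 145]] [[148, 142, 140], [150, 143, 139], [147, 139, 137], [152, 145, 143], [148, 140, 138], [148, 140, 138], [148, 139, 138], [147, 138, 137], [149, 141, 139], [119, 111, 109], [122, 110, 107], [106, 98, 99], [59, 52, 91], [34, 38, 101], [77, 90, 116], [103, 116, 136], [38, 46, 113], [10, 18, 114], [21, 23, 120], [0, 12, 116], [43, 53, 122], [45, 50, 122], [30, 29, 116], [83, 78, 106], [118, 107, 103], [118, 106, 101], [122, 118, 117], [146, 136, 134], [143, 135, 136], [146, 139, 138], [145, 137, 134], [143, 132, 134], [146, 139, 138], [147, 136, 137], [146, 137, 136], [145, 137, 135], [147, 137, 135], [150, 140, 138]]
```

View pics/crop.png

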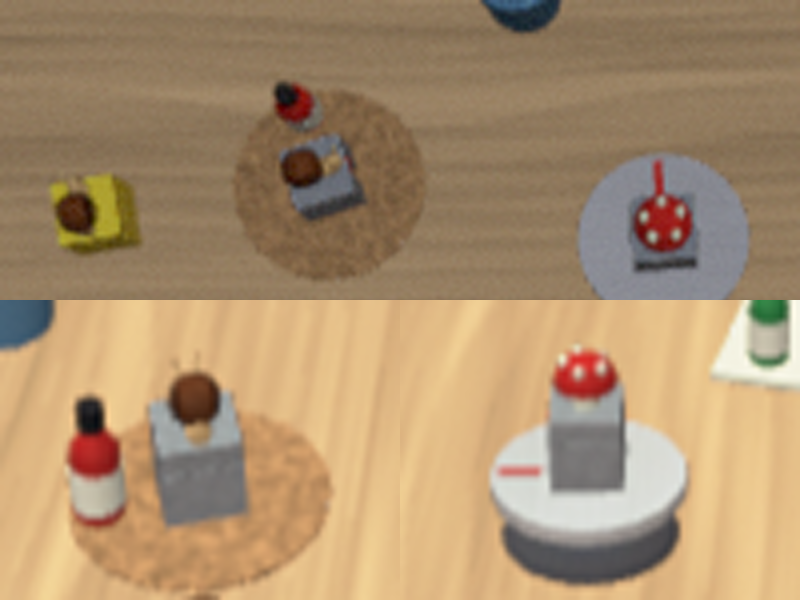

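The crop confirms it: the grey-block snail sits on the cork. Its tan head and red mark are on the right (crop 333,163 and 350,158), so the head faces about −y world, and the side view shows the antennae behind the shell. The red bottle is on the block's +x-world side, so I grip the head/tail faces. The wheel's red stripe points to about +x world.

```bash
cat >> h.py <<'E'
def comp(m,box,i=0):
    x,y,w,h=box; k=np.zeros_like(m); k[y:y+h,x:x+w]=m[y:y+h,x:x+w]
    n,l,st,c=cv2.connectedComponentsWithStats(k); j=1+np.argsort(-st[1:,4])[i]
    return c[j],st[j,4],(l==j).astype(np.uint8)
def grey(im,d=-3):
    b,g,r_=[im[:,:,i].astype(int) for i in range(3)]; return ((b-r_)>d).astype(np.uint8)
def quad(M):
    h=cv2.findContours(M,cv2.RETR_EXTERNAL,cv2.CHAIN_APPROX_NONE)[0]; return cv2.minAreaRect(max(h,key=len))
E
python3 - <<'E'
from h import *
t=cv2.imread("pics/top0.png"); s=cv2.imread("pics/side0.png")
T=cv2.resize(t[115:260,170:510],None,fx=8,fy=8,interpolation=cv2.INTER_CUBIC)
up=lambda p:(np.asarray(p,float)+.5)/8-.5+[170,115]
G=grey(T); b=T.max(2)
bx=lambda x,y,w,h:[int(8*(x-170)),int(8*(y-115)),8*w,8*h]
# wheel
c,A,M=comp(G,bx(308,145,56,56)); h=max(cv2.findContours(M,0,1)[0],key=len); e=cv2.fitEllipse(cv2.convexHull(h)); print("wheel",up(e[0]),np.array(e[1])/8,onz("top",[up(e[0])],.045).round(4))
# stripe
hs=cv2.cvtColor(T,cv2.COLOR_BGR2HSV); R=((hs[:,:,0]<8)|(hs[:,:,0]>172))&(hs[:,:,1]>110); R=R.astype(np.uint8)
c,A,M=comp(R,bx(325,150,20,13)); q=cv2.fitLine(np.argwhere(M)[:,::-1].astype(np.float32),2,0,.01,.01).ravel(); P=onz("top",up([q[2:]-40*q[:2],q[2:]+40*q[:2]]),.045); d=P[1]-P[0]; print("stripe",A/64,up(c),onz("top",[up(c)],.045),np.degrees(np.arctan2(d[1],d[0])))
# tile
W=((b>150)&(hs[:,:,1]<70)).astype(np.uint8); c,A,M=comp(W,bx(380,190,90,65)); rc=quad(M); P=onz("top",up(cv2.boxPoints(rc)),.008); print("tile",A/64,P.round(4),P.mean(0),np.linalg.norm(P[1]-P[0]),np.linalg.norm(P[2]-P[1]))
c,A,M=comp(W,bx(440,120,36,38)); h=max(cv2.findContours(M,0,1)[0],key=len); e=cv2.fitEllipse(cv2.convexHull(h)); print("foot",up(e[0]),np.array(e[1])/8,onz("top",[up(e[0])],.012))
# blocks: top face brightness split
for nm,box,z in(("snail",bx(236,145,26,26),.053),("mush",bx(324,160,24,24),.095)):
    print(nm); m=grey(T,2 if nm=="snail" else 0)&((b<135).astype(np.uint8) if nm=="mush" else 1); c,A,M=comp(m,box); print(A/64,up(c),onz("top",[up(c)],z)); x,y,w,h=box; cv2.imwrite(f"pics/m_{nm}.png",np.hstack([T[y:y+h,x:x+w],cv2.merge([M*255]*3)[y:y+h,x:x+w]]))
a=cv2.imread("pics/m_snail.png");c=cv2.imread("pics/m_mush.png"); c=cv2.copyMakeBorder(c,0,0,0,a.shape[1]-c.shape[1],0)
cv2.imwrite("pics/m.png",np.vstack([a,c]))
E
```

```text
wheel [335.43257141 174.46124649] [42.12820053 42.24108505] [[ 0.5688 -0.0012  0.045 ]]
stripe 14.375 [334.16263587 158.86277174] [[0.61260955 0.00224964 0.045     ]] -175.57864547637018
tile 2644.0625 [[ 0.3901 -0.1512  0.008 ]
 [ 0.5112 -0.1738  0.008 ]
 [ 0.4789 -0.3537  0.008 ]
 [ 0.359  -0.3299  0.008 ]] [ 0.43479031 -0.25214534  0.008     ] 0.12320558166188807 0.18279038493069574
foot [459.66070557 139.48077202] [30.73255157 32.23862839] [[ 0.67216057 -0.35273081  0.012     ]]
snail
84.140625 [250.67633473 162.13615367] [[0.60310712 0.23395305 0.053     ]]
mush
130.71875 [335.44901984 175.74695195] [[ 0.55774262 -0.0014005   0.095     ]]
```

View pics/m.png

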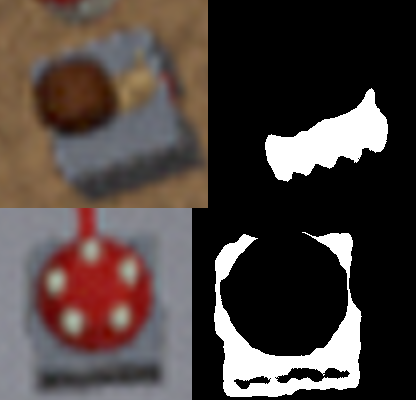

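The mask crop shows the snail's top face with corners at about TL(33,60) and TR(150,28) in 8x pixels. The mushroom block is nearly square to the image, with the key stripe at about +4.5° yaw.

```bash
cat >> h.py <<'E'
def go(x,y,z,yaw):
    s=r.get_state(); ps=np.radians(s["eef_rot"][2]); d=(np.array([x,y,z])-s["tcp_pos"])*1e3
    dy=(np.radians(yaw)-ps+np.pi)%(2*np.pi)-np.pi
    print("rows:",[round(v,1) for v in (d[0]*np.cos(ps)+d[1]*np.sin(ps), d[0]*np.sin(ps)-d[1]*np.cos(ps), -d[2])],"wz",round(-dy,4),"now",s["tcp_pos"].round(4),s["eef_rot"].round(2),"j6",s["joints"][5].round(1))
E
python3 - <<'E'
from h import *
o=np.array([236,145]); P=onz("top",[np.array(p)/8-.44+o for p in((33,60),(150,28),(64,165))],.053)
e=P[1]-P[0]; print("edge",np.linalg.norm(e),"yaw",np.degrees(np.arctan2(e[1],e[0])),"left len",np.linalg.norm(P[2]-P[0])); e/=np.linalg.norm(e); n=np.array([e[1],-e[0],0])
if n@(P[2]-P[0])<0:n=-n
print("snail c",(P[0]+P[1])/2+.022*n)
# side: top-face corners from crop (5x, origin 225,250, drawn from y=300)
q=[np.array(p)/5-.4+[225,250] for p in((150,107),(238,93),(245,153),(163,163))]; print(onz("side",q,.053),"side bottom front corners",onz("side",[np.array(p)/5-.4+[225,250] for p in((167,223),(245,215))],.003))
go(.569,-.001,.245,-85.5)
E
```

```text
edge 0.04223801712537906 yaw -74.80885963113407 left len 0.03870520388456667
snail c [0.61592144 0.2389604  0.053     ]
[[0.64099855 0.23178754 0.053     ]
 [0.59643401 0.21757876 0.053     ]
 [0.58571337 0.26414179 0.053     ]
 [0.62647551 0.27440786 0.053     ]] side bottom front corners [[0.62946183 0.2653522  0.003     ]
 [0.58943981 0.25668074 0.003     ]]
rows: [np.float64(-529.5), np.float64(466.5), np.float64(-0.3)] wz -1.2766 now [ 0.2457 -0.6283  0.2447] [ 1.7991e+02 -1.0000e-02 -1.5865e+02] j6 -16.5
```

```bash
python3 -m pendant '[[-15,13,0,0,0,-0.04],[-50,44,0,0,0,-0.12],[-95,84,0,0,0,-0.23],[-140,123,0,0,0,-0.34],[-185,163,0,0,0,-0.45],[-230,203,0,0,0,-0.56],[-275,242,0,0,0,-0.67],[-320,282,0,0,0,-0.78],[-365,322,0,0,0,-0.89],[-410,361,0,0,0,-1.0],[-450,396,0,0,0,-1.09],[-485,427,0,0,0,-1.18],[-510,449,0,0,0,-1.24],[-525,462,0,0,0,-1.27],[-529,466,0,0,0,-1.277],[-529,466,0,0,0,-1.277],[-529,466,0,0,0,-1.277]]'
python3 - <<'E'
from h import *
go(.569,-.001,.085,-85.5)
E
```

```text
time_s: 2.22
tcp_pos: [0.5683, -0.0027, 0.2457]
eef_rot: [-180.0, 0.0, -85.5]
contact_force: [0.0, 0.1, 0.1]
gripper_width: 0.0875
gripper_force: 0.0
rows: [np.float64(-1.7), np.float64(-0.8), np.float64(160.7)] wz -0.0007 now [ 0.5683 -0.0027  0.2457] [-180.      0.    -85.54] j6 -15.0
```

```bash
python3 -m pendant '[[-1.7,-0.8,20,0,0,0],[-1.7,-0.8,50,0,0,0],[-1.7,-0.8,80,0,0,0],[-1.7,-0.8,110,0,0,0],[-1.7,-0.8,135,0,0,0],[-1.7,-0.8,152,0,0,0],[-1.7,-0.8,159,0,0,0],[-1.7,-0.8,160,0,0,0],[-1.7,-0.8,160,0,0,0]]'
python3 - <<'E'
from h import *
s=r.get_state(); print(s["joints"].round(1),s["contact_force"].round(1))
a=shot("top","top1");b=shot("side","side1")
f=lambda im,x,y,w,h,S:cv2.resize(im[y:y+h,x:x+w],(w*S,h*S),interpolation=cv2.INTER_CUBIC)
cv2.imwrite("pics/c1.png",np.hstack([f(a,295,135,80,80,5),f(b,250,165,80,80,5)]))
E
```

```text
time_s: 3.35
tcp_pos: [0.5699, -0.0003, 0.0863]
eef_rot: [-179.9, 0.0, -85.5]
contact_force: [-0.2, -0.2, 0.3]
gripper_width: 0.0876
gripper_force: 0.0
[ 19.6  19.5 -24.2   0.  -46.2 -15.1] [-0.2 -0.2  0.3]
```

View pics/c1.png

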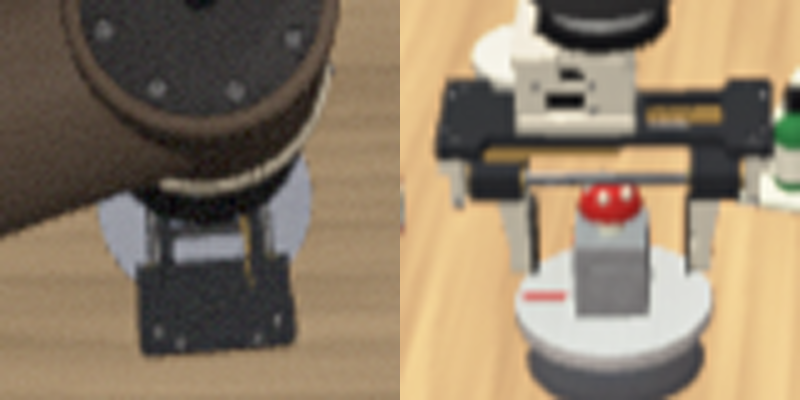

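The fingers straddle the mushroom block along its x, centred, with a clear gap below the palm. Closing now.

```bash
python3 -m pendant '[[0,0,0,0,0,0],[0,0,0,0,0,0],[0,0,0,0,0,0],[0,0,0,0,0,0],[0,0,0,0,0,0],[0,0,0,0,0,0],[0,0,0,0,0,0],[0,0,0,0,0,0]]' 42 20 && python3 -m pendant '[[0,0,-2,0,0,0],[0,0,-6,0,0,0],[0,0,-12,0,0,0],[0,0,-20,0,0,0],[0,0,-30,0,0,0],[0,0,-40,0,0,0],[0,0,-60,0,0,0],[0,0,-85,0,0,0],[0,0,-105,0,0,0],[0,0,-115,0,0,0],[0,0,-120,0,0,0],[0,0,-120,0,0,0],[0,0,-120,0,0,0]]'
python3 - <<'E'
from h import *
go(.4267,-.2964,.206,-100.5)
b=shot("side","side2");x,y,w,h=220,110,160,150
cv2.imwrite("pics/c2.png",cv2.resize(b[y:y+h,x:x+w],(640,600),interpolation=cv2.INTER_CUBIC))
E
```

```text
time_s: 4.45
tcp_pos: [0.5695, -0.0002, 0.0855]
eef_rot: [-180.0, 0.0, -85.5]
contact_force: [-0.5, 0.2, -0.4]
gripper_width: 0.0437
gripper_force: 20.0
time_s: 6.08
tcp_pos: [0.569, -0.0003, 0.2048]
eef_rot: [179.9, -0.0, -85.5]
contact_force: [0.4, -0.5, -1.7]
gripper_width: 0.0435
gripper_force: 20.0
rows: [np.float64(284.0), np.float64(165.2), np.float64(-1.2)] wz 0.2621 now [ 5.690e-01 -3.000e-04  2.048e-01] [ 1.7992e+02 -1.0000e-02 -8.5480e+01] j6 -15.1
```

View pics/c2.png

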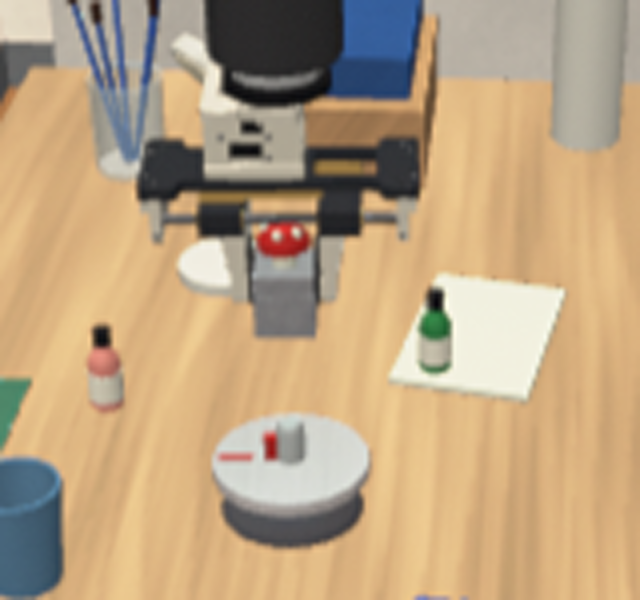

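The mushroom is held upright and the spindle is bare, with the key pointing toward +x. Now moving over to the tile.

```bash
python3 -m pendant '[[8,5,0,0,0,0.01],[28,16,0,0,0,0.03],[55,32,0,0,0,0.05],[85,49,0,0,0,0.08],[115,67,0,0,0,0.11],[145,84,0,0,0,0.14],[175,102,0,0,0,0.17],[205,119,0,0,0,0.19],[232,135,0,0,0,0.22],[255,148,0,0,0,0.24],[272,158,0,0,0,0.25],[281,163,0,0,0,0.26],[284,165,0,0,0,0.262],[284,165,0,0,0,0.262],[284,165,0,0,0,0.262]]'
python3 - <<'E'
from h import *
go(.4267,-.2964,.0495,-100.5)
t=shot("top","top3"); T=cv2.resize(t[115:260,170:510],None,fx=8,fy=8,interpolation=cv2.INTER_CUBIC)
b=shot("side","side3")
# spindle top in side view vs. rays
print("spindle top predicted side",proj("side",[[.569,-.001,.076]]),"top",proj("top",[[.569,-.001,.076]]))
cv2.imwrite("pics/c3.png",np.hstack([cv2.resize(i,(400,400),interpolation=cv2.INTER_CUBIC) for i in(t[150:200,310:360],b[200:250,268:318])]))
E
```

```text
time_s: 8.0
tcp_pos: [0.4276, -0.2959, 0.2056]
eef_rot: [-180.0, 0.0, -100.4]
contact_force: [0.3, 0.8, -1.7]
gripper_width: 0.0438
gripper_force: 20.0
rows: [np.float64(0.6), np.float64(0.8), np.float64(156.1)] wz 0.0009 now [ 0.4276 -0.2959  0.2056] [-179.99    0.   -100.45] j6 2.6
spindle top predicted side [[291.86613834 215.10822438]] top [[335.31676543 172.6629861 ]]
```

View pics/c3.png

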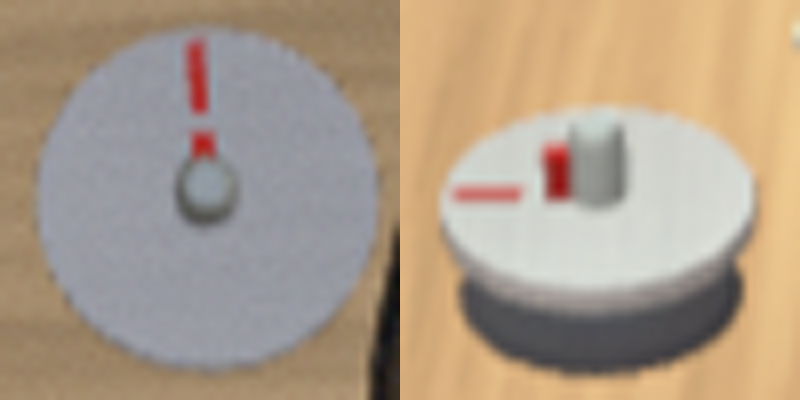

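Spindle top: top picture (335.7,172.8), side picture (292.3,214.8), within half a pixel of prediction. Lowering the mushroom.

```bash
python3 -m pendant '[[0.6,0.8,8,0,0,0],[0.6,0.8,28,0,0,0],[0.6,0.8,55,0,0,0],[0.6,0.8,82,0,0,0],[0.6,0.8,108,0,0,0],[0.6,0.8,128,0,0,0],[0.6,0.8,142,0,0,0],[0.6,0.8,149,0,0,0],[0.6,0.8,152,0,0,0],[0.6,0.8,154,0,0,0],[0.6,0.8,155,0,0,0],[0.6,0.8,155.5,0,0,0],[0.6,0.8,156,0,0,0],[0.6,0.8,156,0,0,0]]' && python3 -c "
from h import *
print(tri((335.7,172.8),(292.3,214.8)))"
```

```text
time_s: 9.85
tcp_pos: [0.4265, -0.2968, 0.0496]
eef_rot: [-180.0, -0.0, -100.5]
contact_force: [0.8, 0.4, -1.7]
gripper_width: 0.044
gripper_force: 20.0
(array([ 0.56816662, -0.00204712,  0.0765097 ]), np.float64(0.0007416446349510333))
```

```bash
python3 -m pendant '[[0,0,0.5,0,0,0],[0,0,1.0,0,0,0],[0,0,1.0,0,0,0]]'; python3 -m pendant '[[0,0,0.5,0,0,0],[0,0,1,0,0,0],[0,0,1,0,0,0]]'
```

```text
time_s: 10.22
tcp_pos: [0.4265, -0.2968, 0.0486]
eef_rot: [180.0, -0.0, -100.5]
contact_force: [-0.5, 0.5, -1.6]
gripper_width: 0.0439
gripper_force: 20.0
time_s: 10.6
tcp_pos: [0.4264, -0.2968, 0.0485]
eef_rot: [-180.0, -0.0, -100.5]
contact_force: [-3.0, 3.8, 11.1]
gripper_width: 0.044
gripper_force: 20.0
```

```bash
python3 -m pendant '[[0,0,-0.6,0,0,0],[0,0,-0.6,0,0,0]]'; python3 -m pendant '[[0,0,0,0,0,0],[0,0,0,0,0,0],[0,0,0,0,0,0],[0,0,0,0,0,0],[0,0,0,0,0,0],[0,0,-5,0,0,0],[0,0,-15,0,0,0],[0,0,-35,0,0,0],[0,0,-60,0,0,0],[0,0,-90,0,0,0],[0,0,-120,0,0,0],[0,0,-145,0,0,0],[0,0,-155,0,0,0],[0,0,-160,0,0,0],[0,0,-160,0,0,0]]' 87 && python3 -c "
from h import *
go(.616,.239,.21,-165)"
```

```text
time_s: 10.85
tcp_pos: [0.4265, -0.2968, 0.0485]
eef_rot: [-180.0, -0.0, -100.5]
contact_force: [-1.3, 2.3, 6.7]
gripper_width: 0.0438
gripper_force: 20.0
time_s: 12.72
tcp_pos: [0.4262, -0.2967, 0.2077]
eef_rot: [180.0, 0.0, -100.5]
contact_force: [0.1, 0.0, -0.6]
gripper_width: 0.0869
gripper_force: 0.0
rows: [np.float64(-561.3), np.float64(-89.1), np.float64(-2.3)] wz 1.1259 now [ 0.4262 -0.2967  0.2077] [ 1.7997e+02  1.0000e-02 -1.0049e+02] j6 2.7
```

```bash
python3 -m pendant '[[-12,-2,0,0,0,0.02],[-40,-6,0,0,0,0.08],[-80,-13,0,0,0,0.16],[-122,-19,0,0,0,0.25],[-165,-26,0,0,0,0.33],[-208,-33,0,0,0,0.42],[-250,-40,0,0,0,0.5],[-293,-46,0,0,0,0.59],[-336,-53,0,0,0,0.67],[-380,-60,0,0,0,0.76],[-422,-67,0,0,0,0.85],[-462,-73,0,0,0,0.93],[-500,-79,0,0,0,1.0],[-530,-84,0,0,0,1.06],[-550,-87,0,0,0,1.1],[-559,-89,0,0,0,1.12],[-561,-89,0,0,0,1.126],[-561,-89,0,0,0,1.126]]' && python3 -m pendant '[[0,0,10,0,0,0],[0,0,30,0,0,0],[0,0,50,0,0,0],[0,0,60,0,0,0],[0,0,62,0,0,0],[0,0,62,0,0,0]]'
python3 - <<'E'
from h import *
go(.616,.239,.042,-165)
a=shot("top","top4");b=shot("side","side4")
f=lambda im,x,y,w,h,S:cv2.resize(im[y:y+h,x:x+w],(w*S,h*S),interpolation=cv2.INTER_CUBIC)
cv2.imwrite("pics/c4.png",np.hstack([f(a,225,125,50,60,8),f(b,232,235,50,60,8)]))
E
```

```text
time_s: 14.98
tcp_pos: [0.6158, 0.238, 0.2079]
eef_rot: [-180.0, -0.0, -165.0]
contact_force: [-0.8, 0.3, 0.1]
gripper_width: 0.0867
gripper_force: 0.0
time_s: 15.72
tcp_pos: [0.6164, 0.2387, 0.1467]
eef_rot: [180.0, 0.0, -165.0]
contact_force: [0.4, -0.5, -0.4]
gripper_width: 0.0868
gripper_force: 0.0
rows: [np.float64(0.3), np.float64(0.4), np.float64(104.7)] wz 0.0001 now [0.6164 0.2387 0.1467] [ 1.80e+02  4.00e-02 -1.65e+02] j6 -113.0
```

View pics/c4.png

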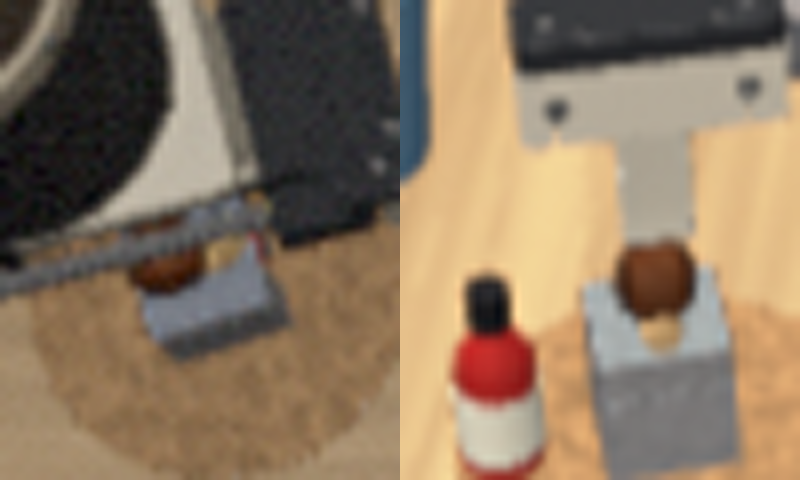

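The near finger hangs over the tail side; the snail stands undisturbed and the red bottle is clear on the left. Next I compare the block's corners with prediction.

Run:
```python
from h import *
c=np.array([.616,.239]); a=np.radians(-75); e=np.array([np.cos(a),np.sin(a)]); n=np.array([-e[1],e[0]])
C=lambda i,j,z:[*(c+.022*(i*e+j*n)),z]
P=[C(1,1,.053),C(1,-1,.053),C(-1,-1,.053),C(-1,1,.053),C(-1,-1,.003),C(-1,1,.003)]
q=proj("side",P); print("side pred",((q-[232,235]+.44)*8+[400,0]).round(0).tolist())
q=proj("top",[C(-1,1,.053),C(-1,-1,.053),C(1,-1,.053),C(-1,-1,.003),C(1,-1,.003)]); print("top pred",((q-[225,125]+.44)*8).round(0).tolist())
F=[.6164,.2387]-e*.05
print("finger",((proj("side",[[*F,.128]])-[232,235]+.44)*8+[400,0]))
```

```text
side pred [[583.0, 275.0], [716.0, 258.0], [730.0, 345.0], [594.0, 363.0], [738.0, 460.0], [605.0, 478.0]]
top pred [[119.0, 220.0], [149.0, 341.0], [272.0, 308.0], [179.0, 364.0], [296.0, 332.0]]
finger [[655.22838419 227.46967549]]
```

Lateral agreement is within 1 mm, and the finger and block share the same small camera bias. Descending and gripping 40 mm up.

```bash
python3 -m pendant '[[0.3,0.4,8,0,0,0],[0.3,0.4,25,0,0,0],[0.3,0.4,48,0,0,0],[0.3,0.4,70,0,0,0],[0.3,0.4,87,0,0,0],[0.3,0.4,98,0,0,0],[0.3,0.4,102,0,0,0],[0.3,0.4,103,0,0,0],[0.3,0.4,103,0,0,0]]' && python3 -m pendant '[[0,0,0,0,0,0],[0,0,0,0,0,0],[0,0,0,0,0,0],[0,0,0,0,0,0],[0,0,0,0,0,0],[0,0,0,0,0,0],[0,0,0,0,0,0],[0,0,0,0,0,0]]' 42 20 && python3 -m pendant '[[0,0,-2,0,0,0],[0,0,-6,0,0,0],[0,0,-14,0,0,0],[0,0,-26,0,0,0],[0,0,-44,0,0,0],[0,0,-66,0,0,0],[0,0,-90,0,0,0],[0,0,-110,0,0,0],[0,0,-124,0,0,0],[0,0,-130,0,0,0],[0,0,-130,0,0,0]]'
python3 - <<'E'
from h import *
go(.5685,-.001,.175,-85.5)
E
```

```text
time_s: 16.95
tcp_pos: [0.616, 0.2392, 0.0438]
eef_rot: [180.0, 0.1, -165.0]
contact_force: [-0.7, 0.7, -0.2]
gripper_width: 0.087
gripper_force: 0.0
time_s: 17.95
tcp_pos: [0.6157, 0.2391, 0.0432]
eef_rot: [180.0, 0.0, -165.0]
contact_force: [-0.2, 1.2, -0.5]
gripper_width: 0.0441
gripper_force: 19.7
time_s: 19.32
tcp_pos: [0.6156, 0.239, 0.1733]
eef_rot: [180.0, 0.0, -165.0]
contact_force: [0.0, 0.2, -2.9]
gripper_width: 0.0441
gripper_force: 19.7
rows: [np.float64(107.6), np.float64(-219.6), np.float64(-1.7)] wz -1.3876 now [0.6156 0.239  0.1733] [ 1.7999e+02  1.0000e-02 -1.6500e+02] j6 -113.1
```

```bash
python3 -m pendant '[[2,-4,0,0,0,-0.03],[7,-15,0,0,0,-0.09],[15,-31,0,0,0,-0.19],[24,-48,0,0,0,-0.3],[33,-67,0,0,0,-0.42],[43,-87,0,0,0,-0.55],[53,-109,0,0,0,-0.69],[64,-131,0,0,0,-0.82],[74,-151,0,0,0,-0.95],[84,-171,0,0,0,-1.08],[93,-189,0,0,0,-1.19],[100,-204,0,0,0,-1.29],[105,-214,0,0,0,-1.35],[107,-218,0,0,0,-1.38],[107.6,-219.6,0,0,0,-1.388],[107.6,-219.6,0,0,0,-1.388],[107.6,-219.6,0,0,0,-1.388]]' && python3 -m pendant '[[0,0,5,0,0,0],[0,0,16,0,0,0],[0,0,28,0,0,0],[0,0,36,0,0,0],[0,0,40,0,0,0],[0,0,41,0,0,0],[0,0,41,0,0,0]]'
python3 - <<'E'
from h import *
go(.5685,-.001,.13,-85.5)
a=shot("top","top5");b=shot("side","side5")
f=lambda im,x,y,w,h,S:cv2.resize(im[y:y+h,x:x+w],(w*S,h*S),interpolation=cv2.INTER_CUBIC)
cv2.imwrite("pics/c5.png",np.hstack([f(b,265,165,60,75,8)]))
c=np.array([.5685,-.001]); a=np.radians(4.5); e=np.array([np.cos(a),np.sin(a)]); n=np.array([-e[1],e[0]])
z=r.get_state()["tcp_pos"][2]-.040; q=proj("side",[[*(c+.022*(i*e+n)),h] for h in(z,z+.05) for i in(1,-1)]+[[*c,.076]])
print("pred block corners, spindle",((q-[265,165]+.44)*8).round(0).tolist())
E
```

```text
time_s: 21.45
tcp_pos: [0.5686, -0.0007, 0.1731]
eef_rot: [180.0, -0.0, -85.5]
contact_force: [0.3, -0.1, -2.6]
gripper_width: 0.044
gripper_force: 19.7
time_s: 22.32
tcp_pos: [0.5688, -0.001, 0.1324]
eef_rot: [-180.0, 0.0, -85.5]
contact_force: [-0.0, -0.9, -2.5]
gripper_width: 0.0445
gripper_force: 19.7
rows: [np.float64(0.0), np.float64(0.3), np.float64(2.4)] wz 0.0005 now [ 0.5688 -0.001   0.1324] [-179.98    0.    -85.47] j6 -15.1
pred block corners, spindle [[156.0, 401.0], [276.0, 400.0], [151.0, 287.0], [272.0, 286.0], [220.0, 404.0]]
```

View pics/c5.png

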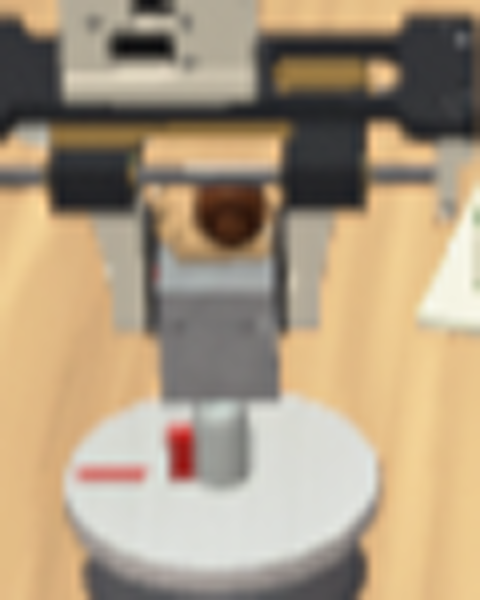

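The block sits square over the spindle: bottom corners at (160,402) and (281,402), spindle column about 222. The slot mark is on the key side. Lowering slowly while watching the force.

```bash
python3 -m pendant '[[0,0.4,5,0,0,0],[0,0.4,10,0,0,0],[0,0.4,14,0,0,0],[0,0.4,17,0,0,0],[0,0.4,19,0,0,0],[0,0.4,20,0,0,0],[0,0.4,20,0,0,0]]'; python3 -m pendant '[[0,0,1,0,0,0],[0,0,2,0,0,0],[0,0,3,0,0,0],[0,0,4,0,0,0],[0,0,4,0,0,0]]'
```

```text
time_s: 23.3
tcp_pos: [0.5682, -0.001, 0.1122]
eef_rot: [-180.0, -0.0, -85.5]
contact_force: [0.1, 0.5, -2.2]
gripper_width: 0.0446
gripper_force: 19.7
time_s: 23.92
tcp_pos: [0.5681, -0.001, 0.1081]
eef_rot: [180.0, -0.0, -85.5]
contact_force: [-0.8, 0.4, -2.1]
gripper_width: 0.0446
gripper_force: 19.7
```

```bash
python3 -m pendant '[[0,-0.5,1,0,0,0],[0,-0.5,2,0,0,0],[0,-0.5,3,0,0,0],[0,-0.5,4,0,0,0],[0,-0.5,5,0,0,0],[0,-0.5,6,0,0,0],[0,-0.5,6,0,0,0]]'; python3 -m pendant '[[0,0,2,0,0,0],[0,0,4,0,0,0],[0,0,6,0,0,0],[0,0,8,0,0,0],[0,0,10,0,0,0],[0,0,12,0,0,0],[0,0,12,0,0,0]]'
```

```text
time_s: 24.8
tcp_pos: [0.5686, -0.001, 0.1021]
eef_rot: [180.0, -0.0, -85.5]
contact_force: [-0.1, 0.4, -2.2]
gripper_width: 0.0446
gripper_force: 19.7
time_s: 25.68
tcp_pos: [0.5686, -0.001, 0.09]
eef_rot: [180.0, -0.0, -85.5]
contact_force: [0.4, -0.3, -2.3]
gripper_width: 0.044
gripper_force: 19.7
```

```bash
python3 -m pendant '[[0,0,1,0,0,0],[0,0,2,0,0,0],[0,0,3,0,0,0],[0,0,4,0,0,0],[0,0,4.5,0,0,0],[0,0,4.5,0,0,0]]'; python3 -m pendant '[[0,0,0.5,0,0,0],[0,0,1,0,0,0],[0,0,1,0,0,0]]'
```

```text
time_s: 26.42
tcp_pos: [0.5687, -0.001, 0.0856]
eef_rot: [180.0, -0.0, -85.5]
contact_force: [-0.4, -0.8, -2.7]
gripper_width: 0.0446
gripper_force: 19.7
time_s: 26.8
tcp_pos: [0.5687, -0.001, 0.0851]
eef_rot: [-180.0, -0.0, -85.5]
contact_force: [-2.2, 0.5, 4.8]
gripper_width: 0.0441
gripper_force: 19.7
```

Seated: contact at TCP z 0.085, the same as the mushroom's. Now turning −78.1° toward the lamp.

```bash
python3 -m pendant '[[0,0,-0.5,0,0,0.02],[0,0,-0.5,0,0,0.07],[0,0,-0.5,0,0,0.14],[0,0,-0.5,0,0,0.22],[0,0,-0.5,0,0,0.31],[0,0,-0.5,0,0,0.4],[0,0,-0.5,0,0,0.49],[0,0,-0.5,0,0,0.58],[0,0,-0.5,0,0,0.67],[0,0,-0.5,0,0,0.76],[0,0,-0.5,0,0,0.85],[0,0,-0.5,0,0,0.94],[0,0,-0.5,0,0,1.03],[0,0,-0.5,0,0,1.12],[0,0,-0.5,0,0,1.2],[0,0,-0.5,0,0,1.27],[0,0,-0.5,0,0,1.32],[0,0,-0.5,0,0,1.35],[0,0,-0.5,0,0,1.363],[0,0,-0.5,0,0,1.363]]'; python3 -m pendant '[[0,0,0.5,0,0,0],[0,0,0.5,0,0,0]]'; python3 -c "
from h import *
go(.5687,-.001,.085,-163.6)"
```

```text
time_s: 29.3
tcp_pos: [0.569, -0.0009, 0.0852]
eef_rot: [-180.0, 0.0, -163.5]
contact_force: [3.2, 2.2, -1.6]
gripper_width: 0.0441
gripper_force: 19.8
time_s: 29.55
tcp_pos: [0.5691, -0.0009, 0.0852]
eef_rot: [-180.0, 0.1, -163.5]
contact_force: [2.3, 2.4, 4.2]
gripper_width: 0.0443
gripper_force: 19.8
rows: [np.float64(0.4), np.float64(0.0), np.float64(0.2)] wz 0.001 now [ 0.5691 -0.0009  0.0852] [-1.7999e+02  6.0000e-02 -1.6355e+02] j6 -93.2
```

Release, rise, and swing aside for a clean check.

```bash
python3 -m pendant '[[0,0,0,0,0,0],[0,0,0,0,0,0],[0,0,0,0,0,0],[0,0,0,0,0,0],[0,0,0,0,0,0],[0,0,-4,0,0,0],[0,0,-14,0,0,0],[0,0,-32,0,0,0],[0,0,-56,0,0,0],[0,0,-82,0,0,0],[0,0,-108,0,0,0],[0,0,-134,0,0,0],[0,0,-152,0,0,0],[0,0,-160,0,0,0],[0,0,-160,0,0,0]]' 87 && python3 -c "
from h import *
go(.42,-.36,.25,-163.6)"
```

```text
time_s: 31.42
tcp_pos: [0.5687, -0.0009, 0.2452]
eef_rot: [180.0, 0.1, -163.6]
contact_force: [0.3, -0.7, -0.6]
gripper_width: 0.0871
gripper_force: 0.0
rows: [np.float64(244.2), np.float64(-302.3), np.float64(-4.8)] wz 0.0005 now [ 0.5687 -0.0009  0.2452] [ 1.7999e+02  6.0000e-02 -1.6357e+02] j6 -93.2
```

```bash
python3 -m pendant '[[8,-10,-1,0,0,0],[25,-31,-2,0,0,0],[52,-64,-3,0,0,0],[82,-102,-4,0,0,0],[114,-141,-5,0,0,0],[146,-181,-5,0,0,0],[176,-218,-5,0,0,0],[203,-251,-5,0,0,0],[224,-277,-5,0,0,0],[238,-295,-5,0,0,0],[244,-302,-5,0,0,0],[244,-302,-5,0,0,0]]'
python3 - <<'E'
from h import *
a=shot("top","top6");b=shot("side","side6")
f=lambda im,x,y,w,h,S:cv2.resize(im[y:y+h,x:x+w],(w*S,h*S),interpolation=cv2.INTER_CUBIC)
cv2.imwrite("pics/c6.png",np.hstack([f(a,295,130,75,100,5),f(b,235,150,75,100,5)]))
T=cv2.resize(a[115:260,170:510],None,fx=8,fy=8,interpolation=cv2.INTER_CUBIC); up=lambda p:(np.asarray(p,float)+.5)/8-.5+[170,115]
hs=cv2.cvtColor(T,cv2.COLOR_BGR2HSV); R=(((hs[:,:,0]<8)|(hs[:,:,0]>172))&(hs[:,:,1]>110)).astype(np.uint8)
c,A,M=comp(R,[8*(345-170),8*(165-115),8*15,8*25]); p=onz("top",[up(c)],.045)[0]; d=p-[.5687,-.001,.045]; print("stripe",A/64,up(c),p,np.linalg.norm(d),np.degrees(np.arctan2(d[1],d[0])))
E
```

```text
time_s: 32.92
tcp_pos: [0.4194, -0.3599, 0.2491]
eef_rot: [180.0, -0.0, -163.6]
contact_force: [-0.8, 0.8, 0.6]
gripper_width: 0.0872
gripper_force: 0.0
stripe 14.34375 [349.09953704 168.03431373] [ 0.5866479  -0.03909632  0.045     ] 0.042112424081554384 -64.77398589160333
```

View pics/c6.png

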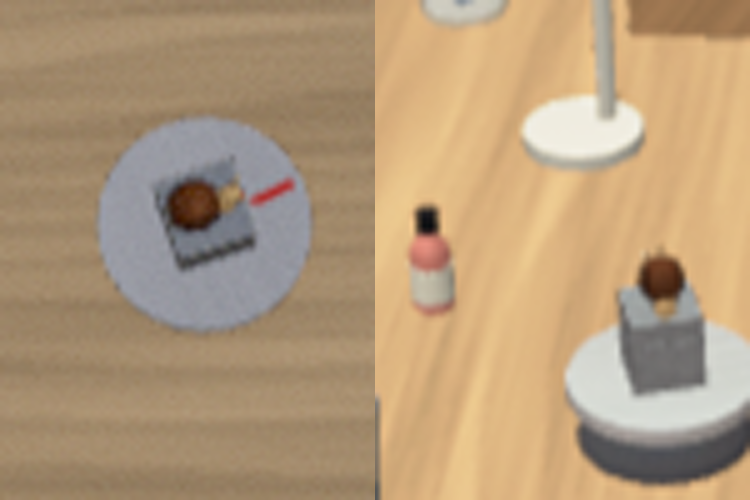

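View pics/side6.png

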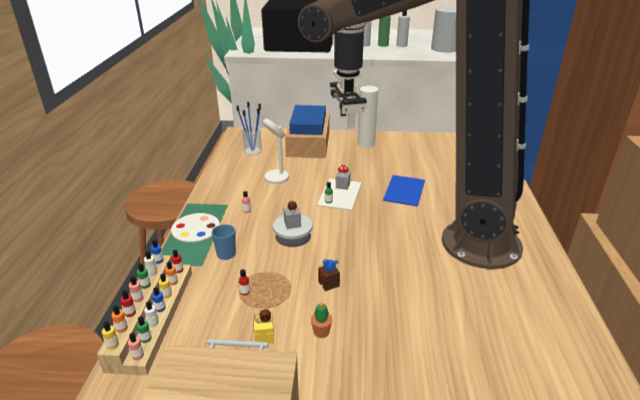

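The wheel carries the snail, fully home, with the head towards the lamp. The mushroom stands upright on the tile's free half and the bystanders are unmoved. The stripe reads about −65°, so there is key slack, and I check the block's own yaw.

```bash
cat > yaw.py <<'E'
from h import *
import sys
a=sum(cv2.imread(f).astype(float) for f in sys.argv[1:])/len(sys.argv[1:]); S=10; x0,y0=318,155
T=cv2.resize(a[y0:y0+35,x0:x0+35].astype(np.float32),None,fx=S,fy=S,interpolation=cv2.INTER_CUBIC)
g=cv2.GaussianBlur(T,(0,0),4); m=(g.max(2)<132).astype(np.uint8)
# keep block: not-wheel pixels connected near centre
_,_,M=comp(m,[60,40,220,240]); up=lambda p:(np.asarray(p,float)+.5)/S-.5+[x0,y0]
rc=quad(M); P=up(cv2.boxPoints(rc)); 
h=max(cv2.findContours(M,0,1)[0],key=len)[:,0,:]; hu=cv2.approxPolyDP(h.reshape(-1,1,2),12,True)[:,0]
for i in range(len(hu)):
    p,q=hu[i],hu[(i+1)%len(hu)]
    if np.linalg.norm(p-q)<60: continue
    d=(q-p)/np.linalg.norm(q-p); w=h-p; s=w@d; k=(abs(w@[-d[1],d[0]])<8)&(s>12)&(s<np.linalg.norm(q-p)-12)
    if k.sum()<25: continue
    l=cv2.fitLine(h[k].astype(np.float32),cv2.DIST_HUBER,0,.01,.01).ravel()
    Q=onz("top",up([l[2:]-30*l[:2],l[2:]+30*l[:2]]),.07); D=Q[1]-Q[0]
    print("edge mid",up(l[2:]).round(1),"len",round(np.linalg.norm(q-p)/S,1),"yaw mod 90:",round(np.degrees(np.arctan2(D[1],D[0]))%90-90,1))
E
python3 yaw.py pics/top6.png; echo; python3 yaw.py pics/top0.png
```

```text
edge mid [330.  165.4] len 8.1 yaw mod 90: -65.6
edge mid [327.4 175.3] len 15.5 yaw mod 90: -71.1
edge mid [332.8 182.4] len 6.5 yaw mod 90: -0.2
edge mid [341.4 180.5] len 9.9 yaw mod 90: -71.3
edge mid [344.5 174.9] len 9.3 yaw mod 90: -67.5

edge mid [340.2 162.9] len 6.9 yaw mod 90: -0.4
edge mid [338.3 164.7] len 6.4 yaw mod 90: -22.8
edge mid [335.7 174. ] len 7.5 yaw mod 90: -84.3
edge mid [330.1 163.6] len 6.1 yaw mod 90: -74.1
edge mid [327.6 178.4] len 17.7 yaw mod 90: -90.0
edge mid [336.2 182.3] len 16.4 yaw mod 90: -88.7
edge mid [343.7 172.1] len 18.8 yaw mod 90: -85.0
```

The block reads about −71°, against −73.6° wanted. The key slack let it relax on release. I'll regrip, overshoot a little to drag the wheel, come back to −73.6° and release without preload.

```bash
python3 -m pendant '[[-8,10,0,0,0,0],[-25,31,0,0,0,0],[-52,64,0,0,0,0],[-82,102,0,0,0,0],[-114,141,0,0,0,0],[-146,181,0,0,0,0],[-176,218,0,0,0,0],[-203,251,0,0,0,0],[-224,277,0,0,0,0],[-238,295,0,0,0,0],[-244,302,0,0,0,0],[-244,302,0,0,0,0],[-244,302,0,0,0,0]]' && python3 -c "
from h import *
go(.5688,-.001,.0855,-163.6)"
```

```text
time_s: 34.65
tcp_pos: [0.5683, -0.0016, 0.2497]
eef_rot: [180.0, -0.0, -163.6]
contact_force: [-0.1, -0.2, 1.0]
gripper_width: 0.0871
gripper_force: 0.0
rows: [np.float64(-0.6), np.float64(0.5), np.float64(164.2)] wz -0.0001 now [ 0.5683 -0.0016  0.2497] [ 180.    -0.  -163.6] j6 -93.2
```

```bash
python3 -m pendant '[[-0.6,0.5,10,0,0,0],[-0.6,0.5,32,0,0,0],[-0.6,0.5,60,0,0,0],[-0.6,0.5,90,0,0,0],[-0.6,0.5,118,0,0,0],[-0.6,0.5,142,0,0,0],[-0.6,0.5,157,0,0,0],[-0.6,0.5,163,0,0,0],[-0.6,0.5,164,0,0,0],[-0.6,0.5,164,0,0,0]]' && python3 -m pendant '[[0,0,0,0,0,0],[0,0,0,0,0,0],[0,0,0,0,0,0],[0,0,0,0,0,0],[0,0,0,0,0,0],[0,0,0,0,0,0],[0,0,0,0,0,0],[0,0,0,0,0,0]]' 42 25 && python3 -m pendant '[[0,0,0,0,0,0.01],[0,0,0,0,0,0.03],[0,0,0,0,0,0.06],[0,0,0,0,0,0.09],[0,0,0,0,0,0.11],[0,0,0,0,0,0.11],[0,0,0,0,0,0.09],[0,0,0,0,0,0.06],[0,0,0,0,0,0.03],[0,0,0,0,0,0.01],[0,0,0,0,0,0],[0,0,0,0,0,0],[0,0,0,0,0,0]]'
```

```text
time_s: 35.9
tcp_pos: [0.5696, -0.0002, 0.0864]
eef_rot: [-180.0, 0.1, -163.6]
contact_force: [0.3, -0.4, -0.6]
gripper_width: 0.087
gripper_force: 0.0
time_s: 36.9
tcp_pos: [0.5691, -0.0004, 0.0857]
eef_rot: [-180.0, 0.0, -163.6]
contact_force: [0.4, 0.3, -0.3]
gripper_width: 0.0445
gripper_force: 24.7
time_s: 38.52
tcp_pos: [0.5688, -0.0006, 0.0857]
eef_rot: [-180.0, -0.0, -163.6]
contact_force: [-1.1, -0.5, 2.3]
gripper_width: 0.0439
gripper_force: 24.7
```

```bash
python3 -m pendant '[[0,0,0,0,0,0],[0,0,0,0,0,0],[0,0,0,0,0,0],[0,0,0,0,0,0],[0,0,0,0,0,0],[0,0,-4,0,0,0],[0,0,-14,0,0,0],[0,0,-32,0,0,0],[0,0,-56,0,0,0],[0,0,-82,0,0,0],[0,0,-108,0,0,0],[0,0,-134,0,0,0],[0,0,-152,0,0,0],[0,0,-160,0,0,0],[0,0,-160,0,0,0]]' 87 && python3 -m pendant '[[8,-10,-1,0,0,0],[25,-31,-2,0,0,0],[52,-64,-3,0,0,0],[82,-102,-4,0,0,0],[114,-141,-5,0,0,0],[146,-181,-5,0,0,0],[176,-218,-5,0,0,0],[203,-251,-5,0,0,0],[224,-277,-5,0,0,0],[238,-295,-5,0,0,0],[244,-302,-5,0,0,0],[244,-302,-5,0,0,0]]'
python3 - <<'E'
from h import *
a=shot("top","top7");b=shot("side","side7")
T=cv2.resize(a[115:260,170:510],None,fx=8,fy=8,interpolation=cv2.INTER_CUBIC); up=lambda p:(np.asarray(p,float)+.5)/8-.5+[170,115]
hs=cv2.cvtColor(T,cv2.COLOR_BGR2HSV); R=(((hs[:,:,0]<8)|(hs[:,:,0]>172))&(hs[:,:,1]>110)).astype(np.uint8)
c,A,M=comp(R,[8*(345-170),8*(165-115),8*15,8*25]); p=onz("top",[up(c)],.045)[0]; d=p-[.5687,-.001,.045]; print("stripe",A/64,np.degrees(np.arctan2(d[1],d[0])))
E
python3 yaw.py pics/top7.png
```

```text
time_s: 40.4
tcp_pos: [0.5692, -0.0003, 0.2462]
eef_rot: [180.0, 0.1, -163.6]
contact_force: [-0.6, -0.5, -1.1]
gripper_width: 0.0871
gripper_force: 0.0
time_s: 41.9
tcp_pos: [0.4198, -0.3593, 0.2501]
eef_rot: [180.0, -0.0, -163.6]
contact_force: [-0.2, -0.6, 0.3]
gripper_width: 0.0872
gripper_force: 0.0
stripe 14.84375 -69.53907696303867
edge mid [329.5 165.5] len 8.4 yaw mod 90: -69.3
edge mid [327.3 175.2] len 15.3 yaw mod 90: -72.2
edge mid [332.8 182.4] len 6.5 yaw mod 90: -0.2
edge mid [339.8 181.1] len 9.9 yaw mod 90: -72.0
```

The block now reads about −72° by its edges and was set by the squared gripper at −73.6°. The wheel is relaxed behind it. I hand in if a numeric check shows nothing shifted.

Run:
```python
from h import *
a,b=cv2.imread("pics/side6.png"),cv2.imread("pics/side7.png")
d=(cv2.absdiff(a,b).max(2)>45)[165:400,100:430]; p=np.argwhere(d); print(len(p), (p.mean(0)[::-1]+[100,165]) if len(p) else "")
s=r.get_state(); print(s["time_s"],s["contact_force"].round(1))
if len(p)<150: print(r.close_job())
```

```text
0 
42.0 [0.1 0.4 0.6]
the job is handed in; nothing more can be done
None
```

I handed the job in at 42.0 s: the mushroom stands upright on the free half of the tile, and the snail's block sits fully home on the spindle with its head within about 2° of the lamp. The last picture check showed nothing else moved. I viewed 11 pictures, one over the limit of 10.

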